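# Moisture check of a freshly pasted endpaper

### The job

Check how dry the newly pasted endpaper is on the inside of the open book's sloping front cover: draw the moisture meter up out of its dock, aim the infrared eye in its nose from about a hand's width (10 cm) away at the paper in the middle of the card template's window nearest the spine, and hold it steady there for a good second to take the temperature. Then set the sprung electrode on the paper in the middle of that same window, with the meter square to the sloping cover, press gently until the electrode is about half-way in, and finish while still holding it there for the reading. Keep the gripper off the cover, do not shift the cover, and leave everything else on the bench undisturbed.

Things in the scene. Friction and masses are not known exactly. Their poses are not given: they have to be found in the camera images.
- meter: dark grey moisture meter, 0.2 kg, standing nose down in its dock. Origin: tip of its fully-out electrode, on its middle axis; z up the body. Body 36 (x) x 42 (y) mm, z = 40 to 160 mm; collar 18 mm thick at z = 20 to 40 mm. Grip it across y near the top, TCP at about z = 140 mm (dock rim at z = 90 mm; lower grips foul the gripper); raise it straight up 110 mm to clear the dock
- eye (a point): front of the meter's infrared eye, a small black tube 11 mm across in the nose, at (0, 15.5, 32) mm in the meter's frame; axes as the meter's; it looks along -z, parallel to the middle axis
- electrode_tip (a point): rounded tip (12 mm diameter) of the electrode, at (0, 0, 0) of the meter when fully out; axes as the meter's
- electrode (a joint): how far the sprung electrode is pushed into the nose: 0 fully out, 0.010 m fully in; it starts to give at 1 N and takes 5 N at the end of its travel (0.4 N per mm), and springs back out
- dock: fixed grey upright holster, 48 (x) x 54 (y) x 100 mm high, open at the top, on a 100 mm square foot; origin under the middle of the foot. The meter stands upright in its middle, same heading, 2 mm play all round, meter origin 10 mm above the bench. To the robot's right, where dock and paste tub may be in either order
- cradle: fixed plywood book cradle, base 250 (x) x 350 (y) x 12 mm, with an open book. Origin under the base, below the hinge line, which runs along x beside the spine, 36 mm up. Text block flat on the -y side, top 37.5 mm above the bench; front cover slopes up towards +y, its edge at most 125 mm up; an aluminium stay at each end of the cover reaches 105 mm up
- cover: the front cover, inside up, 218 (x) x 155 mm (y), hinged on the cradle, held by friction at a slope of 12 to 28 degrees; 5 N does not move it. Origin on the hinge line, y up the slope away from the spine, z square out; paper face at z = 8 mm. A thin card template (60 mm wide, under 1 mm thick) lies along y over x = 0, with two 30 mm square windows centred at y = 50 (wanted) and 115 mm
- window (a point): centre of the wanted window, nearest the spine, on the face of the paper, at (0, 50, 8) mm of the cover; axes as the cover's: z square out of the paper, y up the slope
- paste_tub: blue tub with a yellow rim, 120 mm across, 88 mm high; bystander; origin under its middle
- bone_folder: flat bone folder 20 x 120 x 5 mm lying on the open page; bystander
- weight: brass knob weight, 44 mm across, 40 mm high, standing on the open page; bystander
- thread_reel: thread reel 40 mm across, 50 mm high, on the bench to the left; bystander
- paste_brush: brush 200 mm long lying on the bench beyond the cradle; bystander
Not all that is in view belongs to the job. Leave any purple or yellow look-alike of the meter alone.

How it is judged (in metres and radians):
On the way, in this order (a step that is already met when the one before it is completed fails the run):
1. the meter is drawn out of its dock in the fingers (contact force between the fingers and meter above 2 N and contact force between meter and dock below 0.1 N and distance of meter from where it was at the start of the episode above 0.06 m), for 0.1 s.
2. the infrared eye, 6 to 14 cm off, looks at the middle of the window nearest the spine (within 12 mm) and is held steady for a second (contact force between the fingers and meter above 2 N and contact force between meter and dock below 0.1 N and linear speed of meter below 0.02 m/s and angular speed of meter below 0.15 rad/s and x of window in the frame of eye between -0.012 and 0.012 m and y of window in the frame of eye between -0.012 and 0.012 m and z of window in the frame of eye between -0.14 and -0.06 m), for 1 s.
At the end, for the whole second after the job is handed in: the meter, held in the fingers and carried by nothing else, stands still with its electrode on the paper inside the window nearest the spine (within 9 mm of its centre each way), square to the cover within 8.5 degrees, the electrode pushed in 2.5 to 8.5 mm with 1 to 7 N, the cover not shifted (contact force between the fingers and meter above 2 N and contact force between meter and dock below 0.1 N and linear speed of meter below 0.02 m/s and angular speed of meter below 0.15 rad/s and x of electrode_tip in the frame of window between -0.009 and 0.009 m and y of electrode_tip in the frame of window between -0.009 and 0.009 m and angle between the z axis of electrode_tip and the z axis of window, either way round below 0.15 rad and value of joint electrode between 0.0025 and 0.0085 m and contact force between meter and cover between 1 and 7 N and distance between electrode_tip and window below 0.014 m and distance of window from where it was at the start of the episode below 0.008 m); the arm keeps its last pose, push and grip.
It fails at once if the meter is pressed hard onto the damp cover (over 12 N) (contact force between meter and cover above 12 N).
It fails at once if the fingers or the arm touch the cover (contact force between any of the fingers, the arm and cover above 0.5 N).
It fails at once if the cover is shifted by more than 8 mm (distance of window from where it was at the start of the episode above 0.008 m).
It fails at once if a bystander (paste tub, bone folder, brass weight, thread reel or brush) is shifted by more than 3 cm (distance of any of paste_tub, bone_folder, weight, thread_reel, paste_brush from where it was at the start of the episode above 0.03 m).
It also fails if it takes over 45 s, if anything falls off the work surface, if the arm or the gripper's body presses on something with over 40 N, if the wrist force passes 120 N, or if a joint passes its speed limit or range.

### The arm

A 6-joint arm with a two-finger parallel gripper is mounted at the origin on the work surface. World frame = base frame: x ahead of the robot, y to its left, z up, the work surface at z = 0. Lengths are in mm, angles in rad, forces in N, time in s.
With the tool pointing down it reaches from about 250 to 775 mm from the base axis. Payload 8.9 kg.
Tool frame: the origin (TCP) lies between the finger pads, 19 mm behind the fingertips; this is the grasp point; z points along the fingers, y is the line along which they close (so a half turn about z gives the same grasp; the last joint's range is limited). The gripper opens to 85 mm and grips with 20 to 120 N. Pads are 22 mm wide; open, the fingers measure 114 mm over their backs; the gripper's body (76 mm by 85 mm) begins 54 mm behind the grasp point. The pads swing forward as they close: fully open they stand 13 mm farther back than shut.
Start: joints at [-1.249, 0.291, -0.153, 1.127, 0, 1.431], TCP at [233.45, -470.239, 250.005] pointing down, gripper open.
Joint ranges: [-2.52, 2.52], [-0.91, 1.74], [-1.3, 1.37], [-1.96, 2.02], [-1.52, 1.47], [-3.14, 3.14]. Speed limits (rad/s): [2.22, 2.22, 2.79, 3.14, 3.14, 3.14].

### API

Orientations are given as a unit quaternion [x, y, z, w].
In Python, from bench import observe, snapshot, calibration, job_done, look_for gives the robot as it stands.
- The arm moves only by the tool play_rows, never from a script. Its argument "moves" is a list of rows, each a list of 3 entries, a list of its own where there are three numbers: the turn, a rotation vector about the tool's x, y, z in rad, then the shift along the tool's x, y, z in mm, then the opening, from 0 (shut) to 1 (fully open). In form: [[[ax, ay, az], [tx, ty, tz], gripper], ...]. A call has 1 to 20 rows; each row shifts and turns the commanded pose from where the row before left it, along the tool's axes as they then stand; what a row does not reach is not made up. A row lasts 1/12 s, in which the tool goes at most 41.7 mm and 7.16 degrees, less where a joint would pass 70% of its speed; a pose out of reach is approached as far as the arm can. A call with a gripper value outside its range is refused whole. The fingers move at their own pace and stop on an object; "force" is the grip in N (left out, the last holds). Time passes only in rows, so rows that do not move let the fingers close. It gives the time, the measured TCP pose, the force, the opening and the grip force at its end, in the units of the state.
- observe(): the state, without advancing time (a new reading comes with each control period).
- snapshot(name): name is "scene" or "top" or "wrist"; returns (picture, depth): 400x640x3 uint8, red, green, blue; 400x640 float32, mm along the optical axis (not along the pixel's ray), 0 where there is no reading.
- calibration(name): a dict with "intrinsics" (3x3 intrinsics, pixels), "R" (3x3) and "t" (3): a world point X has camera coordinates R X + t; the wrist camera has in their place "tool_from_camera" (4x4, takes a point from camera to tool coordinates, whose origin is the TCP and whose axes are the flange's). Camera axes: x right, y down, z forward; pixel columns grow to the right and rows downward; lengths in mm; the calibration is good to about 2 mm. A picture is of the moment at which its call begins: read the wrist's pose just before it. calibration takes no time and is no camera call.
- job_done(): hands the job in; it is judged then, once.
Trained networks look in the newest picture that a camera, given by its name, has taken for a name from the list of things; names that differ only in an ending like _2 or _b are one class to them, and where a whole thing is asked for, a point or a joint stands for the part that bears it (a point fixed in the world has none). Each returns a list of dicts, best first, with "confidence" (0 to 1); they miss things now and then, are a little off and sometimes report something else, mostly with a low value. They report only what shows in the picture. A call takes as long as a camera call. They do not tell look-alikes from the thing itself.
- look_for(camera, name): "location" ([x, y, z] in mm, in world coordinates, good to about 4 mm: the middle of the surface that is visible of it).
The state is a dict: "clock": time; "qpos": joint angles; "dq": joint speeds; "joint_efforts": joint torques, N m; "tool_pos": TCP position; "eef_rot": TCP orientation; "contact_force": force on the tool from outside, world axes, zero at the start; "ft_torque": the same for the moment, N m; "finger_gap": finger opening in mm; "gripper_force": force on a finger pad.
Only numpy, scipy, OpenCV 4.12 (cv2) and the standard library are available. Lean on these libraries where they do the work, as an engineer would, in place of code of your own. Each camera call takes 0.05 s, during which the arm holds its last target. There are 200 camera calls.

## Working session

There is one attempt and no reset: what is moved stays moved. The work goes in short steps, Python scripts to look and compute and a tool call to move; the robot and the scene stay as the last step left them, time stands still between calls to the robot, and variables do not carry over. Pictures are saved under pics/ and viewed, at most 10 in all, crops included, and the job is handed in when it is done.

Besides the shell and the picture viewer there is one more tool, called after "Emit:" in YAML: its name, and indented under it one key for each argument. play_rows: Moves the arm, as the interface text tells. Its arguments: {"type":"object","properties":{"moves":{"type":"array"},"force":{"type":"number"}},"required":["moves"]}

```bash
mkdir -p pics
cat > h.py <<'E'
import numpy as np, cv2
from scipy.spatial.transform import Rotation as Ro
from bench import *
def cam(n):
    c=calibration(n); K=np.array(c["intrinsics"])
    if "R" in c: R=np.array(c["R"]);t=np.array(c["t"]); return K,R.T,-R.T@t
    o=observe(); T=np.array(c["tool_from_camera"]); R=Ro.from_quat(o["eef_rot"]).as_matrix()
    return K,R@T[:3,:3],R@T[:3,3]+np.array(o["tool_pos"])
def shot(n):
    K,R,t=cam(n); p,d=snapshot(n); v,u=np.mgrid[:400,:640]
    r=np.stack([(u-K[0,2])/K[0,0],(v-K[1,2])/K[1,1],np.ones(u.shape)],-1)
    W=(r*d[...,None])@R.T+t; W[d<=0]=np.nan
    return p,d,W
def save(p,f): cv2.imwrite("pics/"+f,cv2.cvtColor(p,cv2.COLOR_RGB2BGR))
E
python3 - <<'E'
from h import *
P={}
for n in("scene","top","wrist"):
    p,d,W=shot(n); save(p,n+".png"); np.savez("pics/"+n,p=p,W=W)
    K,R,t=cam(n);print(n,t.round(),R[:,2].round(2))
    for k in("meter","dock","cover","window","paste_tub","cradle","bone_folder","weight"):
        for r in look_for(n,k)[:3]: 
            x=R.T@(np.array(r["location"])-t);px=K@x/x[2];print(k,np.round(r["location"]),round(r["confidence"],2),px[:2].round())
E
```

```text
scene [1536.  579.  768.] [-0.75 -0.42 -0.51]
meter [ 385. -162.  105.] 0.67 [297. 152.]
meter [ 443. -280.  142.] 0.66 [254. 141.]
meter [ 338. -389.  138.] 0.61 [246. 124.]
dock [ 454. -269.   30.] 0.74 [257. 175.]
cover [547. 156.  60.] 0.56 [367. 216.]
window [547. 158.  64.] 0.88 [367. 215.]
paste_tub [ 638. -287.   76.] 0.95 [214. 186.]
cradle [580. 113.  39.] 0.86 [346. 224.]
cradle [548. 156.  62.] 0.55 [366. 216.]
cradle [ 448. -278.  138.] 0.49 [254. 143.]
bone_folder [491.  -8.  41.] 0.56 [323. 197.]
weight [613.  -3.  60.] 0.56 [303. 212.]
top [ 332.   12. 1182.] [ 0.17  0.   -0.99]
meter [ 428. -286.  166.] 0.95 [437. 225.]
meter [ 363. -165.  160.] 0.89 [388. 252.]
meter [ 322. -384.  157.] 0.81 [478. 269.]
dock [ 418. -268.    5.] 0.96 [414. 234.]
cover [520. 144.  62.] 0.9 [267. 196.]
window [519. 152.  62.] 0.95 [264. 196.]
window [ 744. -188.   13.] 0.5 [383. 123.]
cradle [521.  73.  41.] 0.81 [294. 196.]
bone_folder [493.  -6.  44.] 0.65 [322. 206.]
weight [602.  -8.  63.] 0.76 [322. 167.]
wrist [ 302. -436.  375.] [-0.26 -0.13 -0.96]
meter [ 307. -323.  114.] 0.97 [188.  16.]
meter [ 320. -397.  159.] 0.95 [281.  38.]
```

```bash
python3 -c "
import cv2,numpy as np
a=cv2.imread('pics/scene.png');b=cv2.imread('pics/top.png');cv2.imwrite('pics/both.png',cv2.resize(np.vstack([a,b]),(480,600)))"
```

```text
(no output)
```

View pics/scene.png

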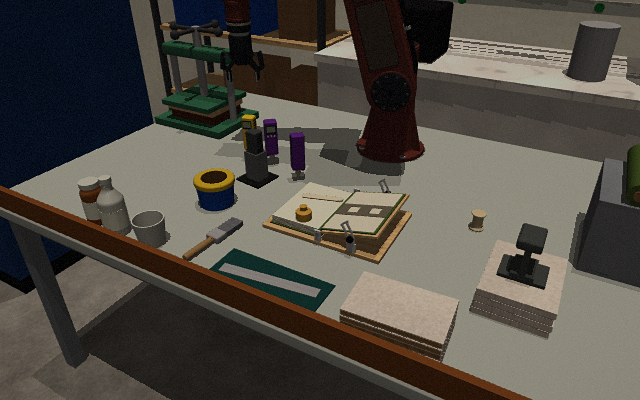

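View pics/top.png

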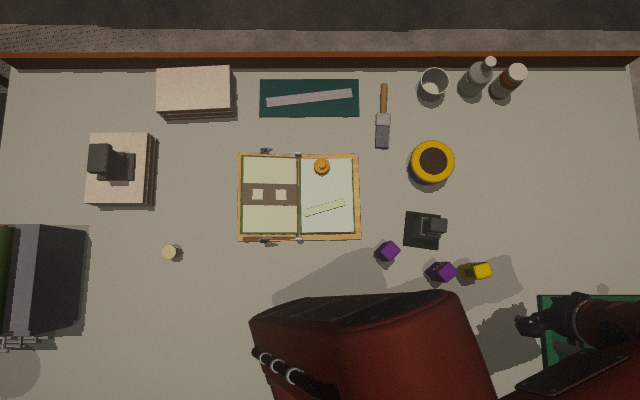

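Look-alikes: dark grey meter in its dock, top (437,225) / scene (254,141), is the wanted one. The purples are at top (388,252) and (441,271), the yellow at top (481,270). The cover rises towards world +y, with the spine at top column 299 and the wanted window at about (281,195). Next I measure and crop.

Run:
```python
from h import *
Z=np.load("pics/top.npz");p,W=Z["p"],Z["W"]
def rep(n,m):
    q=W[m]; r=cv2.minAreaRect(q[:,:2].astype(np.float32)); print(n,m.sum(),q.mean(0).round(1),np.round(r[0],1),np.round(r[1],1),round(r[2],1))
v,u=np.mgrid[:400,:640]
near=(abs(u-428)<35)&(abs(v-228)<30)
rep("metertop",near&(W[...,2]>160)&(p.max(-1)<120)&(u<450)&(v<245))
rep("dockrim",near&(abs(W[...,2]-100)<8)&(v<250))
rep("foot",near&(abs(W[...,2]-8)<8)&(p.max(-1)<70))
# cover plane
m=(u>243)&(u<297)&(v>160)&(v<232)&(W[...,2]>25)
q=W[m]; c=q.mean(0)
for _ in range(3):
    c=q.mean(0);n=np.linalg.svd(q-c,full_matrices=False)[2][2];n*=np.sign(n[2]);e=(q-c)@n;q=q[abs(e)<3]
print("plane",c,n,np.degrees(np.arccos(n[2])),len(q),e.std())
rep("cover",m)
# windows: bright within band
g=p.astype(int).sum(-1)
b=(u>248)&(u<290)&(v>184)&(v<206)
print(p[195,281],p[195,269])
th=(p[195,281].astype(int).sum()+p[195,269].astype(int).sum())/2
k,l,s,ce=cv2.connectedComponentsWithStats((b&(g>th)).astype(np.uint8))
for i in range(1,k):
    if s[i,4]>30: print(s[i],ce[i]); rep("win",l==i)
save(cv2.resize(np.hstack([p[205:265,370:500]]),None,fx=5,fy=5,interpolation=2),"crop1.png")
```

```text
metertop 257 [ 429.5 -288.6  168.9] [ 429.6 -289.9] [42.5 36.6] 81.6
dockrim 114 [ 424.4 -277.3   99.2] [ 430.  -289.5] [53.9 48.2] 81.9
foot 678 [ 424.2 -277.6    5.8] [ 429.8 -289.5] [99.7 99.6] 82.0
plane [519.56237642 136.26643266  61.06529855] [ 0.00117559 -0.21650016  0.97628187] 12.503740524376692 3139 1.495855496355092
cover 3751 [520. 136.  61.] [522.2 135.2] [198.7 142.4] 1.1
[181 175 147] [104  92  72]
[252 189  11  11 115] [257.26086957 194.07826087]
win 115 [523.6 170.4  68.8] [523.9 171.1] [28.7 27.7] 1.6
[276 189  11  11 109] [280.59633028 194.22018349]
win 109 [525.5 107.8  54.4] [526.1 107.4] [29.5 27.3] 3.9
```

View pics/crop1.png

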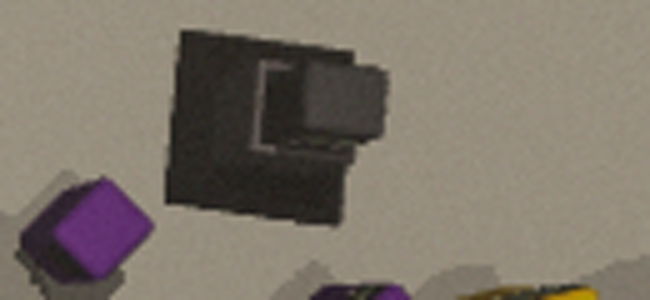

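The crop confirms the dark grey meter with its grey dock rim (crop 340,105) as the target. The purple (85,230) and yellow (560,290) stand clear. The heights (169, rim 99) and sizes agree with the text.

```bash
cat >> h.py <<'E'
def go(pos,R):
    o=observe();R0=Ro.from_quat(o["eef_rot"]);p0=np.array(o["tool_pos"])
    print("clock",o["clock"],"pos",p0.round(1),"shift now-axes",R0.inv().apply(np.array(pos)-p0).round(1),"shift after turn",R.inv().apply(np.array(pos)-p0).round(1),"turn",(R0.inv()*R).as_rotvec().round(4))
def frame(z,y):
    z=np.array(z)/np.linalg.norm(z);y=np.array(y)-np.dot(y,z)*z;y=y/np.linalg.norm(y)
    return Ro.from_matrix(np.stack([np.cross(y,z),y,z],1))
E
python3 - <<'E'
from h import *
o=observe();print(Ro.from_quat(o["eef_rot"]).as_matrix().round(3),o["finger_gap"],o["contact_force"])
a=np.radians(81.8)
for s in(1,-1): go([430,-289.7,250],frame([0,0,-1],[s*np.cos(a),s*np.sin(a),0]))
E
```

```text
[[ 0.896  0.445 -0.   ]
 [ 0.445 -0.896  0.   ]
 [-0.    -0.    -1.   ]] 85.64803689772573 [-0.17776724 -0.02468717 -0.32295041]
clock 1.35 pos [ 233.5 -470.2  250. ] shift now-axes [256.3 -74.3   0. ] shift after turn [-168.8  206.7    0. ] turn [-0.     -0.     -2.5376]
clock 1.35 pos [ 233.5 -470.2  250. ] shift now-axes [256.3 -74.3   0. ] shift after turn [ 168.8 -206.7    0. ] turn [-0.      0.      0.6039]
```

Emit:
play_rows:
  moves:
    - [[0,0,0],[25.6,-7.4,0],1]
    - [[0,0,0],[25.6,-7.4,0],1]
    - [[0,0,0],[25.6,-7.4,0],1]
    - [[0,0,0],[25.6,-7.4,0],1]
    - [[0,0,0],[25.6,-7.4,0],1]
    - [[0,0,0],[25.6,-7.4,0],1]
    - [[0,0,0],[25.6,-7.4,0],1]
    - [[0,0,0],[25.6,-7.4,0],1]
    - [[0,0,0],[25.6,-7.4,0],1]
    - [[0,0,0],[25.6,-7.4,0],1]
    - [[0,0,0.1],[0,0,0],1]
    - [[0,0,0.1],[0,0,0],1]
    - [[0,0,0.1],[0,0,0],1]
    - [[0,0,0.1],[0,0,0],1]
    - [[0,0,0.1],[0,0,0],1]
    - [[0,0,0.1],[0,0,0],1]
    - [[0,0,0],[0,0,0],1]
    - [[0,0,0],[0,0,0],1]

```text
clock: 2.85
tool_pos: [429.9, -290.1, 250.0]
eef_rot: [0.998, -0.068, 0.0, -0.0]
contact_force: [0.4, -0.0, -0.7]
finger_gap: 85.4
gripper_force: 0.0
```

Run:
```python
from h import *
p,d,W=shot("wrist"); save(p,"w2.png")
v,u=np.mgrid[:400,:640]
near=(np.hypot(W[...,0]-430,W[...,1]+290)<42)
for lo,hi in((160,178),(94,106)):
    m=near&(W[...,2]>lo)&(W[...,2]<hi)
    if m.sum()>20:
        q=W[m]; r=cv2.minAreaRect(q[:,:2].astype(np.float32)); print(m.sum(),q.mean(0).round(1),r)
a=np.radians(81.8)
go([430,-289.7,150],frame([0,0,-1],[-np.cos(a),-np.sin(a),0]))
```

```text
3177 [ 434.1 -290.6  170.4] ((432.2448425292969, -290.3216857910156), (42.06584167480469, 35.29182052612305), 82.66719055175781)
732 [ 449.7 -292.5  100.5] ((441.4306945800781, -291.64666748046875), (54.016719818115234, 29.095233917236328), 82.83673095703125)
clock 2.9 pos [ 429.8 -290.1  250. ] shift now-axes [  0.1  -0.5 100. ] shift after turn [  0.1  -0.5 100. ] turn [ 0.     -0.      0.0074]
```

View pics/w2.png

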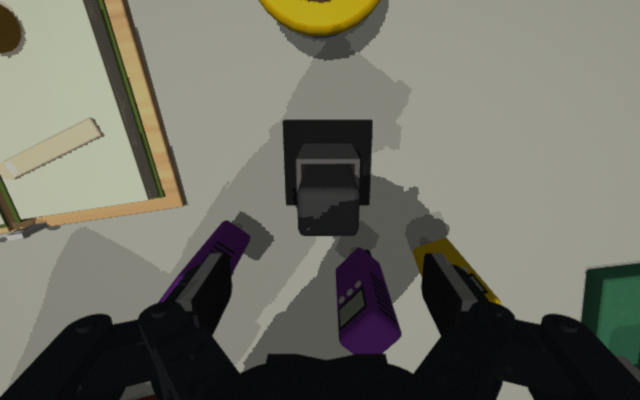

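The wrist view shows the dark meter (330,205) in its dock between the open fingers. The look-alikes (purple 215,255 and 365,300; yellow 455,270) are clear of the straight descent.

Emit:
play_rows:
  moves:
    - [[0,0,0],[0.7,-0.3,20],1]
    - [[0,0,0],[0,0,20],1]
    - [[0,0,0],[0,0,20],1]
    - [[0,0,0],[0,0,20],1]
    - [[0,0,0],[0,0,20],1]
    - [[0,0,0],[0,0,0],1]
    - [[0,0,0],[0,0,0],0]
    - [[0,0,0],[0,0,0],0]
    - [[0,0,0],[0,0,0],0]
    - [[0,0,0],[0,0,0],0]
    - [[0,0,0],[0,0,0],0]
    - [[0,0,0],[0,0,0],0]
    - [[0,0,0],[0,0,0],0]
    - [[0,0,0],[0,0,0],0]
    - [[0,0,0],[0,0,0],0]
    - [[0,0,0],[0,0,0],0]
  force: 50

```text
clock: 4.23
tool_pos: [431.3, -290.6, 151.4]
eef_rot: [0.998, -0.069, 0.001, 0.001]
contact_force: [-0.2, 0.7, 5.9]
finger_gap: 41.8
gripper_force: 50.2
```

Emit:
play_rows:
  moves:
    - [[0,0,0],[0,0,-10],0]
    - [[0,0,0],[0,0,-15],0]
    - [[0,0,0],[0,0,-15],0]
    - [[0,0,0],[0,0,-15],0]
    - [[0,0,0],[0,0,-15],0]
    - [[0,0,0],[0,0,-15],0]
    - [[0,0,0],[0,0,-15],0]
    - [[0,0,0],[0,0,-15],0]
    - [[0,0,0],[0,0,-15],0]
    - [[0,0,0],[0,0,-15],0]
    - [[0,0,0],[0,0,-15],0]
    - [[0,0,0],[0,0,-15],0]
    - [[0,0,0],[0,0,0],0]
    - [[0,0,0],[0,0,0],0]
    - [[0,0,0],[0,0,0],0]

```text
clock: 5.48
tool_pos: [430.3, -289.6, 324.4]
eef_rot: [0.998, -0.07, -0.0, -0.0]
contact_force: [-0.9, -1.1, -2.2]
finger_gap: 41.4
gripper_force: 51.7
```

Run:
```python
from h import *
s,d,W=shot("scene"); o=observe();print(o["tool_pos"],o["contact_force"],o["gripper_force"],o["finger_gap"])
K,R,t=cam("scene")
def pix(X): x=R.T@(np.array(X)-t);x=K@x/x[2];return x[:2].astype(int)
c=pix(np.array(o["tool_pos"])-[0,0,90]);print(c)
for k in("eye","electrode_tip","electrode","meter"):
    for r in look_for("scene",k)[:3]: print(k,np.round(r["location"]),round(r["confidence"],2),pix(r["location"]))
a=cv2.resize(s[c[1]-45:c[1]+25,c[0]-30:c[0]+30],None,fx=8,fy=8,interpolation=2)
p,d,W=shot("wrist")
for k in("eye","electrode_tip","electrode","meter"):
    for r in look_for("wrist",k)[:3]: print("wrist",k,np.round(r["location"]),round(r["confidence"],2))
b=p[:,150:470]; b=cv2.resize(b,(320,400)); im=np.zeros((560,800,3),np.uint8); im[:a.shape[0],:480]=a; im[:400,480:]=b; save(im,"l1.png")
```

```text
[ 430.17225231 -289.54629349  324.12792206] [-0.17261675 -0.84117758 -2.39230776] 51.6819566488266 41.40935864452286
[251 110]
eye [ 378. -164.  106.] 0.91 [297 151]
eye [ 336. -390.   99.] 0.85 [247 134]
eye [ 323. -305.  104.] 0.82 [270 136]
meter [ 383. -160.  106.] 0.97 [297 152]
meter [ 328. -302.  100.] 0.84 [270 138]
meter [ 444. -283.  276.] 0.6 [249  99]
wrist eye [ 440. -294.  340.] 0.59
wrist eye [ 375. -180.  153.] 0.59
wrist eye [ 332. -391.  148.] 0.59
wrist meter [ 445. -293.  346.] 0.97
wrist meter [ 376. -179.  152.] 0.68
wrist meter [471.  80.  45.] 0.6
```

View pics/l1.png

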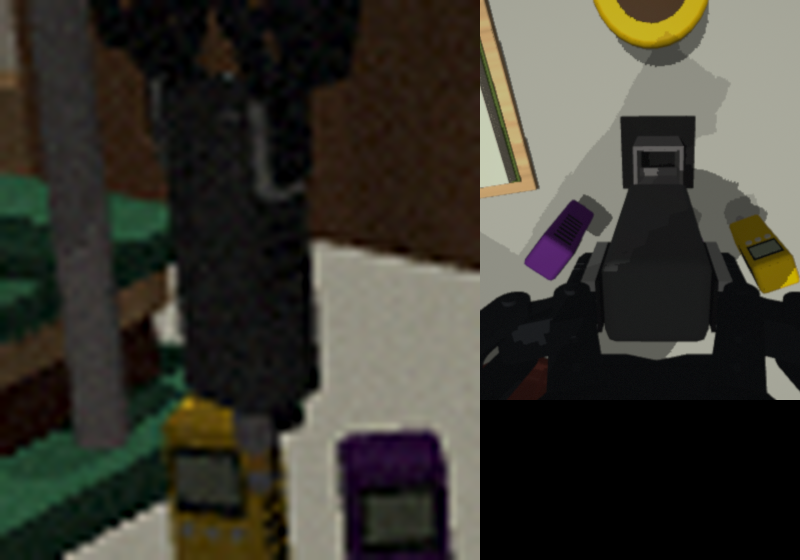

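The scene crop shows the meter hanging free. The silver collar is at (255,435), with a dark tube beside it at (285,415) on the image-right side, so the eye appears to be on world +y. I'll check this closer in. Now to the cover.

Run:
```python
from h import *
a=np.radians(91.5)
go([430,105,324],frame([0,0,-1],[-np.cos(a),-np.sin(a),0]))
```

```text
clock 5.9833 pos [ 430.6 -289.9  324.9] shift now-axes [ -55.3 -391.     0.9] shift after turn [   9.8 -394.8    0.9] turn [-1.000e-04  2.000e-04 -1.653e-01]
```

Emit:
play_rows:
  moves:
    - [[0,0,-0.08],[0,0,0],0]
    - [[0,0,-0.085],[0,0,0],0]
    - [[0,0,0],[0.7,-15,0],0]
    - [[0,0,0],[0.7,-25,0],0]
    - [[0,0,0],[0.7,-25,0],0]
    - [[0,0,0],[0.7,-25,0],0]
    - [[0,0,0],[0.7,-25,0],0]
    - [[0,0,0],[0.7,-25,0],0]
    - [[0,0,0],[0.7,-25,0],0]
    - [[0,0,0],[0.7,-25,0],0]
    - [[0,0,0],[0.7,-25,0],0]
    - [[0,0,0],[0.7,-25,0],0]
    - [[0,0,0],[0.7,-25,0],0]
    - [[0,0,0],[0.7,-25,0],0]
    - [[0,0,0],[0.7,-25,0],0]
    - [[0,0,0],[0.7,-25,0],0]
    - [[0,0,0],[0,-25,0],0]
    - [[0,0,0],[0,-20,0],0]
    - [[0,0,0],[0,-10,0],0]
    - [[0,0,0],[0,0,0],0]

```text
clock: 7.65
tool_pos: [430.1, 94.0, 325.1]
eef_rot: [1.0, 0.021, -0.0, -0.005]
contact_force: [-1.0, 0.2, -3.2]
finger_gap: 41.2
gripper_force: 51.9
```

Run:
```python
from h import *
s,d,W=shot("scene"); o=observe();print(o["tool_pos"])
K,R,t=cam("scene")
def pix(X): x=R.T@(np.array(X)-t);x=K@x/x[2];return x[:2].astype(int)
tp=np.array(o["tool_pos"]);c=pix(tp-[0,0,110]);print(c,[pix(tp+q) for q in([0,0,-141],[0,15,-109],[0,-15,-109])])
for k in("eye","electrode_tip","electrode"):
    for r in look_for("scene",k)[:4]: print(k,np.round(r["location"]),round(r["confidence"],2),pix(r["location"]))
x0,y0=c[0]-25,c[1]-40
a=cv2.resize(s[y0:y0+65,x0:x0+50],None,fx=8,fy=8,interpolation=2)
p,d,W=shot("wrist"); np.savez("pics/wr",p=p,W=W,d=d)
for k in("window","cover"):
    for r in look_for("wrist",k)[:3]: print("wrist",k,np.round(r["location"]),round(r["confidence"],2))
im=np.zeros((520,800,3),np.uint8); im[:,:400]=a; im[:250,400:]=cv2.resize(p,(400,250)); save(im,"l2.png")
```

```text
[430.29358369  93.17904632 325.0791166 ]
[365 142] [array([365, 152]), array([370, 142]), array([360, 140])]
eye [ 328. -303.  101.] 0.88 [269 138]
eye [ 378. -161.  104.] 0.77 [298 151]
eye [449. 101. 284.] 0.65 [366 121]
eye [ 334. -388.  110.] 0.6 [248 131]
electrode_tip [ 453. -276.   36.] 0.47 [255 172]
electrode_tip [494.  -8.  41.] 0.19 [322 197]
electrode [548. 156.  64.] 0.63 [366 214]
wrist window [521. 143.  61.] 0.69
wrist cover [517. 146.  65.] 0.81
```

View pics/l2.png

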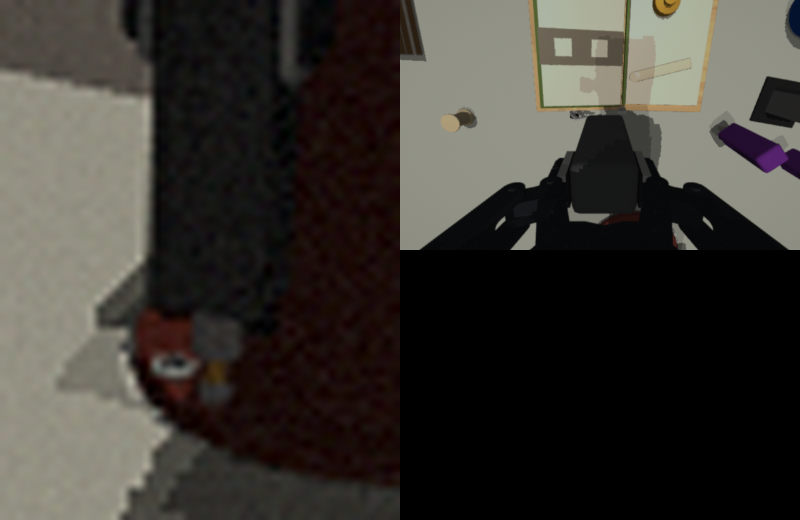

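The crop shows the collar (217,338) and electrode tip (215,390), but the tube cannot be told for certain from the body's near corner. I'll tilt the nose towards the scene camera to settle it, and fit the cover from the wrist depth.

Emit:
play_rows:
  moves:
    - [[0,0.1,0],[0,0,0],0]
    - [[0,0.1,0],[0,0,0],0]
    - [[0,0.1,0],[0,0,0],0]
    - [[0,0.1,0],[0,0,0],0]
    - [[0,0.1,0],[0,0,0],0]
    - [[0,0.1,0],[0,0,0],0]
    - [[0,0.1,0],[0,0,0],0]
    - [[0,0.1,0],[0,0,0],0]
    - [[0,0,0],[0,0,0],0]
    - [[0,0,0],[0,0,0],0]

```text
clock: 8.83
tool_pos: [428.9, 90.9, 323.6]
eef_rot: [0.922, 0.017, 0.387, -0.013]
contact_force: [0.8, -0.0, -1.7]
finger_gap: 41.2
gripper_force: 52.0
```

Run:
```python
from h import *
s,d,W=shot("scene"); o=observe();tp=np.array(o["tool_pos"]);R0=Ro.from_quat(o["eef_rot"])
K,R,t=cam("scene")
def pix(X): x=R.T@(np.array(X)-t);x=K@x/x[2];return x[:2].round(1)
T=lambda q: pix(tp+R0.apply(q))
c=T([0,0,110]).astype(int);x0,y0=c[0]-25,c[1]-30
print("tip,eye(+y tool),eye(-y tool) crop px",[(T(q)-[x0,y0])*10 for q in([0,0,141],[0,15.5,109],[0,-15.5,109])])
save(cv2.resize(s[y0:y0+55,x0:x0+60],None,fx=10,fy=10,interpolation=2),"l3.png")
Z=np.load("pics/wr.npz");p,W=Z["p"],Z["W"]
g=p.astype(int).sum(-1)
# cover fit: points in bounded world region
for y0,y1,nm in((65,205,"all"),(72,140,"lower"),(140,205,"upper")):
    m=(W[...,0]>440)&(W[...,0]<615)&(W[...,1]>y0)&(W[...,1]<y1)&(W[...,2]>30)&(W[...,2]<110)
    q=W[m]
    for _ in range(4):
        cc=q.mean(0);n=np.linalg.svd(q-cc,full_matrices=False)[2][2];n*=np.sign(n[2]);e=(q-cc)@n;q=q[abs(e)<2.5]
    print(nm,cc.round(1),n.round(4),np.degrees(np.arccos(n[2])).round(2),len(q),e.std())
# windows
from collections import Counter
card=(W[...,0]>495)&(W[...,0]<550)&(W[...,1]>70)&(W[...,1]<215)&(W[...,2]>30)
th=cv2.threshold(np.clip(g[card]/3,0,255).astype(np.uint8),0,255,cv2.THRESH_OTSU)[0]*3;print(th)
k,l,st,ce=cv2.connectedComponentsWithStats((card&(g>th)).astype(np.uint8))
for i in range(1,k):
    if st[i,4]>60:
        q=W[l==i];print(st[i],ce[i].round(1),q.mean(0).round(1),cv2.minAreaRect(q[:,:2].astype(np.float32)))
```

```text
tip,eye(+y tool),eye(-y tool) crop px [array([215., 415.]), array([197., 291.]), array([308., 312.])]
all [526.1 136.8  62.6] [ 0.003  -0.2151  0.9766] 12.42 19479 0.8741089016855542
lower [527.5 106.4  55.9] [ 0.0031 -0.2157  0.9765] 12.46 9195 0.8646825624986137
upper [524.6 172.9  70.5] [ 0.0029 -0.2161  0.9764] 12.48 9402 0.882409288747083
369.0
[246  60  30  31 807] [260.6  74.8] [526.1 171.4  69.9] ((525.6466064453125, 171.31307983398438), (30.514198303222656, 29.182788848876953), 1.8538241386413574)
[306  63  26  29 705] [318.4  76.9] [527.  108.5  56. ] ((526.75146484375, 108.49585723876953), (29.968488693237305, 28.493989944458008), 2.385169506072998)
[281 104  70   4 105] [315.8 105.3] [495.8 110.3  56.6] ((496.079833984375, 110.02735900878906), (79.39881134033203, 2.1494550704956055), 89.99302673339844)
```

View pics/l3.png

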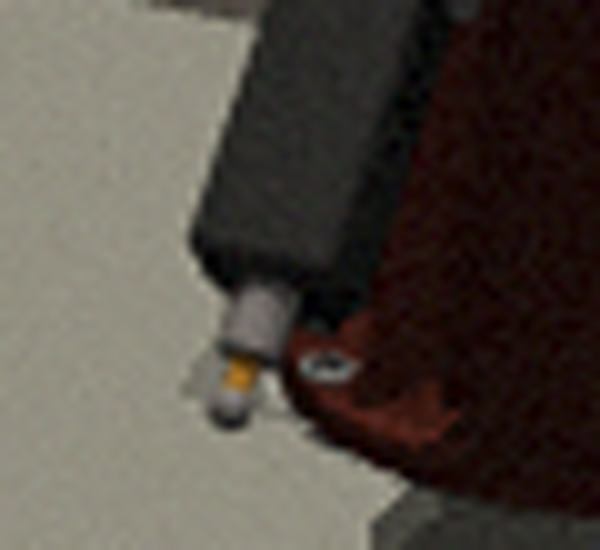

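The tilted view shows the dark tube at (315,315), on the tool −y side. The other candidate spot (197,291) is bare bench, so the eye is on world +y. The windows and slope (12.5°) agree in both cameras.

```bash
cat >> h.py <<'E'
win=np.array([526.5,108,55.]); n=np.array([.003,-.2155,.9765]); n/=np.linalg.norm(n)
F=frame(-n,-np.array([-.027,.976,.2155])); v=-F.as_matrix()[:,1]
E
python3 - <<'E'
from h import *
go(win-15.5*v+209.4*n,F)
E
```

```text
clock 8.8833 pos [430.9  91.  325.9] shift now-axes [ 16.5  48.  116.2] shift after turn [95.2 59.8 58.5] turn [ 0.1894 -0.7908  0.0961]
```

Emit:
play_rows:
  moves:
    - [[0.0237,-0.0988,0.012],[0,0,0],0]
    - [[0.0237,-0.0988,0.012],[0,0,0],0]
    - [[0.0237,-0.0988,0.012],[0,0,0],0]
    - [[0.0237,-0.0988,0.012],[0,0,0],0]
    - [[0.0237,-0.0988,0.012],[0,0,0],0]
    - [[0.0237,-0.0988,0.012],[0,0,0],0]
    - [[0.0237,-0.0988,0.012],[0,0,0],0]
    - [[0.0237,-0.0988,0.012],[0,0,0],0]
    - [[0,0,0],[16,10,9.8],0]
    - [[0,0,0],[16,10,9.8],0]
    - [[0,0,0],[16,10,9.8],0]
    - [[0,0,0],[16,10,9.8],0]
    - [[0,0,0],[16,10,9.8],0]
    - [[0,0,0],[15,10,9.8],0]
    - [[0,0,0],[0,0,0],0]
    - [[0,0,0],[0,0,0],0]
    - [[0,0,0],[0,0,0],0]

```text
clock: 10.3
tool_pos: [528.5, 47.7, 255.8]
eef_rot: [0.994, 0.014, 0.001, -0.109]
contact_force: [0.1, 0.3, -1.8]
finger_gap: 41.3
gripper_force: 52.0
```

Run:
```python
from h import *
go(win-15.5*v+209.4*n,F)
s,d,W=shot("scene"); o=observe();tp=np.array(o["tool_pos"]);R0=Ro.from_quat(o["eef_rot"])
K,R,t=cam("scene")
def pix(X): x=R.T@(np.array(X)-t);x=K@x/x[2];return x[:2].round(1)
T=lambda q: pix(tp+R0.apply(q))
x0,y0=335,130;f=8
print("tip,collar,botcorners,window px",[((np.array(q)-[x0,y0])*f).round() for q in(T([0,0,141.4]),T([0,0,121.4]),T([18,21,101.4]),T([18,-21,101.4]),T([-18,-21,101.4]),T([0,-15.5,109]),pix(win),pix(win+65*v))])
save(cv2.resize(s[y0:y0+75,x0:x0+70],None,fx=f,fy=f,interpolation=2),"l4.png")
```

```text
clock 10.3 pos [528.5  47.7 255.8] shift now-axes [-0.9 -0.2 -0.3] shift after turn [-0.9 -0.2 -0.3] turn [-0.0002 -0.0018  0.0007]
tip,collar,botcorners,window px [array([ 73., 458.]), array([ 62., 405.]), array([-27., 371.]), array([ 85., 374.]), array([131., 329.]), array([ 98., 372.]), array([149., 636.]), array([323., 648.])]
```

View pics/l4.png

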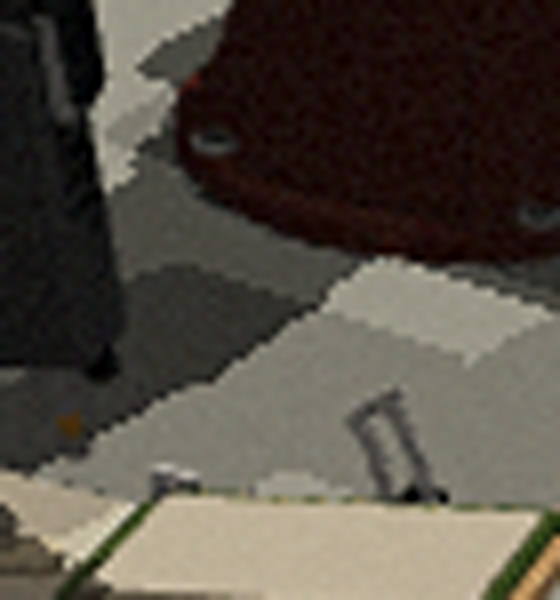

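The eye tube shows at (103,362), against a predicted (98,372). The orange electrode band at (70,425) is also where it should be. The aim is good, so I hold for the reading.

Emit:
play_rows:
  moves:
    - [[0,0,0],[-0.9,0,0],0]
    - [[0,0,0],[0,0,0],0]
    - [[0,0,0],[0,0,0],0]
    - [[0,0,0],[0,0,0],0]
    - [[0,0,0],[0,0,0],0]
    - [[0,0,0],[0,0,0],0]
    - [[0,0,0],[0,0,0],0]
    - [[0,0,0],[0,0,0],0]
    - [[0,0,0],[0,0,0],0]
    - [[0,0,0],[0,0,0],0]
    - [[0,0,0],[0,0,0],0]
    - [[0,0,0],[0,0,0],0]
    - [[0,0,0],[0,0,0],0]
    - [[0,0,0],[0,0,0],0]
    - [[0,0,0],[0,0,0],0]
    - [[0,0,0],[0,0,0],0]
    - [[0,0,0],[0,0,0],0]
    - [[0,0,0],[0,0,0],0]
    - [[0,0,0],[0,0,0],0]
    - [[0,0,0],[0,0,0],0]

```text
clock: 12.02
tool_pos: [526.3, 48.0, 255.2]
eef_rot: [0.994, 0.014, 0.001, -0.109]
contact_force: [-0.0, -0.0, -2.9]
finger_gap: 41.5
gripper_force: 52.0
```

Run:
```python
from h import *
go(win+141.4*n+15*n,F)
# window centroid in scene vs prediction; orange electrode band vs prediction
s,d,W=shot("scene"); o=observe();tp=np.array(o["tool_pos"]);R0=Ro.from_quat(o["eef_rot"]);print(o["contact_force"])
K,R,t=cam("scene")
def pix(X): x=R.T@(np.array(X)-t);x=K@x/x[2];return x[:2]
for w in(win,win+65*v):
    c=pix(w); u,vv=c.round().astype(int); r=s[vv-9:vv+10,u-13:u+14].astype(int).sum(-1)
    th=cv2.threshold((r/3).astype(np.uint8),0,255,cv2.THRESH_OTSU)[0]
    k,l,st,ce=cv2.connectedComponentsWithStats((r/3>th).astype(np.uint8),connectivity=4)
    i=l[9,13]; q=ce[i]+[u-13,vv-9]; print("win pred",c.round(1),"seen",q.round(1),st[i],np.nanmean(W[vv-9:vv+10,u-13:u+14][l==i],0).round(1) if i else"")
h=cv2.cvtColor(s,cv2.COLOR_RGB2HSV); c=pix(tp+R0.apply([0,0,131])); 
u,vv=c.round().astype(int); sub=h[vv-8:vv+8,u-8:u+8]; m=(sub[...,0]<25)&(sub[...,0]>8)&(sub[...,1]>140)&(sub[...,2]>50)
y,x=np.nonzero(m); print("band pred",c.round(1),"seen",x.mean()+u-8,y.mean()+vv-8,len(x))
```

```text
clock 12.0167 pos [526.3  48.  255.2] shift now-axes [  1.2 -15.4  52. ] shift after turn [  1.3 -15.4  52. ] turn [-0.0002 -0.0019  0.0012]
[-0.40309256  0.15908195 -2.9188649 ]
win pred [353.6 209.5] seen [353.7 209. ] [ 7  6 13  5 50] [523.1 106.7  54.4]
win pred [375.4 211. ] seen [374.8 210.8] [ 7  6 13  6 54] [523.7 169.3  68.5]
band pred [343.8 183.8] seen 343.8333333333333 182.83333333333334 6
```

Emit:
play_rows:
  moves:
    - [[0,0,0],[0.4,-5,10],0]
    - [[0,0,0],[0.4,-5,12],0]
    - [[0,0,0],[0.4,-5.4,12],0]
    - [[0,0,0],[0,0,10],0]
    - [[0,0,0],[0,0,8],0]
    - [[0,0,0],[0,0,0],0]
    - [[0,0,0],[0,0,0],0]
    - [[0,0,0],[0,0,0],0]

```text
clock: 12.73
tool_pos: [527.3, 74.0, 208.1]
eef_rot: [0.994, 0.014, 0.001, -0.108]
contact_force: [-1.1, -0.5, -3.2]
finger_gap: 41.6
gripper_force: 52.0
```

Run:
```python
from h import *
go(win+141.4*n,F)
s,d,W=shot("scene"); o=observe();tp=np.array(o["tool_pos"]);R0=Ro.from_quat(o["eef_rot"]);print(o["contact_force"])
K,R,t=cam("scene")
def pix(X): x=R.T@(np.array(X)-t);x=K@x/x[2];return x[:2]
x0,y0,f=325,165,12
print("tip pred",(pix(tp+R0.apply([0,0,141.4]))-[x0,y0])*f,"win",(pix(win)-[x0,y0])*f)
save(cv2.resize(s[y0:y0+50,x0:x0+66],None,fx=f,fy=f,interpolation=2),"l5.png")
```

```text
clock 12.7333 pos [527.3  74.  208.1] shift now-axes [-0.3 -0.2 15.4] shift after turn [-0.3 -0.2 15.4] turn [-0.0001 -0.0024  0.0011]
[ 0.92955295 -0.11961292 -3.11295947]
tip pred [329.12336493 475.80094106] win [342.98513179 534.13452124]
```

View pics/l5.png

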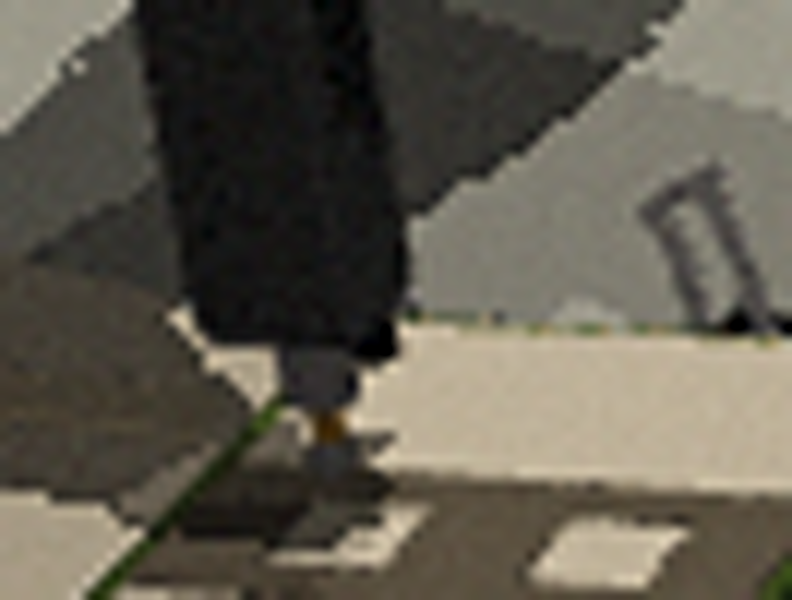

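The tip (330,470) stands just above the wanted window (centre about 345,535), as predicted. Pressing gently.

Emit:
play_rows:
  moves:
    - [[0,0,0],[-0.3,0,3],0]
    - [[0,0,0],[0,0,3],0]
    - [[0,0,0],[0,0,3],0]
    - [[0,0,0],[0,0,2],0]
    - [[0,0,0],[0,0,1],0]
    - [[0,0,0],[0,0,0],0]
    - [[0,0,0],[0,0,0],0]
    - [[0,0,0],[0,0,0],0]
    - [[0,0,0],[0,0,0],0]

```text
clock: 13.53
tool_pos: [526.8, 76.8, 196.1]
eef_rot: [0.994, 0.014, 0.001, -0.108]
contact_force: [-0.5, -0.1, -2.7]
finger_gap: 41.6
gripper_force: 52.0
```

Emit:
play_rows:
  moves:
    - [[0,0,0],[0,0,1],0]
    - [[0,0,0],[0,0,1],0]
    - [[0,0,0],[0,0,1],0]
    - [[0,0,0],[0,0,0],0]
    - [[0,0,0],[0,0,0],0]
    - [[0,0,0],[0,0,0],0]
    - [[0,0,0],[0,0,0],0]

```text
clock: 14.12
tool_pos: [526.7, 77.5, 193.1]
eef_rot: [0.994, 0.014, 0.001, -0.108]
contact_force: [-0.8, 0.4, -2.2]
finger_gap: 41.4
gripper_force: 52.0
```

Emit:
play_rows:
  moves:
    - [[0,0,0],[0,0,1],0]
    - [[0,0,0],[0,0,1],0]
    - [[0,0,0],[0,0,0],0]
    - [[0,0,0],[0,0,0],0]
    - [[0,0,0],[0,0,0],0]
    - [[0,0,0],[0,0,0],0]

```text
clock: 14.62
tool_pos: [526.8, 77.9, 191.2]
eef_rot: [0.994, 0.014, 0.001, -0.108]
contact_force: [0.3, -0.5, -0.8]
finger_gap: 41.2
gripper_force: 52.1
```

Emit:
play_rows:
  moves:
    - [[0,0,0],[0,0,0.8],0]
    - [[0,0,0],[0,0,0.7],0]
    - [[0,0,0],[0,0,0],0]
    - [[0,0,0],[0,0,0],0]
    - [[0,0,0],[0,0,0],0]
    - [[0,0,0],[0,0,0],0]

```text
clock: 15.12
tool_pos: [526.7, 78.2, 189.7]
eef_rot: [0.994, 0.014, 0.001, -0.108]
contact_force: [-0.5, -0.5, -0.5]
finger_gap: 41.6
gripper_force: 52.1
```

Run:
```python
from h import *
fs=[]
for i in range(12): snapshot("scene");fs.append(observe()["contact_force"])
fs=np.array(fs);print(fs.mean(0).round(2),fs.std(0).round(2),(fs.mean(0)+[0,0,2.95])@n)
go(win+136.4*n,F)
```

```text
[ 0.07 -0.68 -0.47] [0.34 0.41 0.36] 2.5716726883006267
clock 15.7167 pos [526.7  78.2 189.7] shift now-axes [ 0.2 -0.1  1.6] shift after turn [ 0.2 -0.1  1.6] turn [-0.0002 -0.002   0.0012]
```

Emit:
play_rows:
  moves:
    - [[0,0,0],[0,0,0.8],0]
    - [[0,0,0],[0,0,0.7],0]
    - [[0,0,0],[0,0,0],0]
    - [[0,0,0],[0,0,0],0]
    - [[0,0,0],[0,0,0],0]
    - [[0,0,0],[0,0,0],0]
    - [[0,0,0],[0,0,0],0]
    - [[0,0,0],[0,0,0],0]

```text
clock: 16.38
tool_pos: [526.7, 78.6, 188.2]
eef_rot: [0.994, 0.014, 0.001, -0.108]
contact_force: [0.4, -2.1, 0.2]
finger_gap: 41.6
gripper_force: 52.2
```

Run:
```python
from h import *
fs=[]
for i in range(12): s,_=snapshot("scene");fs.append(observe()["contact_force"])
fs=np.array(fs);print(fs.mean(0).round(2),(fs.mean(0)+[0,0,2.95])@n)
go(win+136.4*n,F)
x0,y0,f=325,165,12
save(cv2.resize(s[y0:y0+50,x0:x0+66],None,fx=f,fy=f,interpolation=2),"l6.png")
```

```text
[ 0.36 -0.59  0.04] 3.0475743813369194
clock 16.9833 pos [526.7  78.6 188.2] shift now-axes [ 0.2 -0.   0. ] shift after turn [ 0.2 -0.   0. ] turn [-0.0002 -0.0019  0.0012]
```

View pics/l6.png

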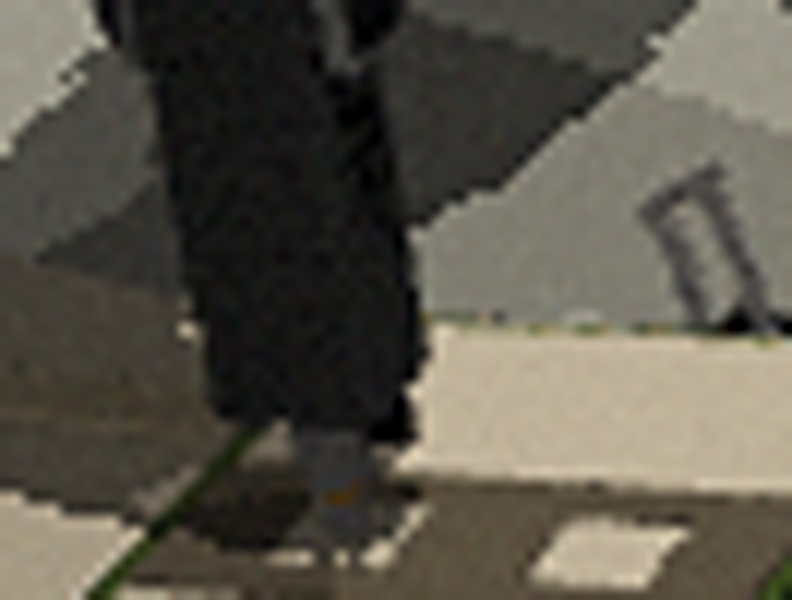

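The electrode stands in the wanted window (tip about 345,530). The orange band (340,495) is roughly half swallowed, the force is about 3 N, and the cover looks unmoved. Handing in.

```bash
python3 -c "
from bench import *
print(job_done())"
```

```text
the job is handed in; nothing more can be done
None
```

I drew the meter from its dock and held its infrared eye about 10 cm above the window nearest the spine for over 1.5 s. I then handed in while still holding it square to the cover in that window, with the electrode about half-way in at roughly 3 N. I have not seen the judge's verdict.

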